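Unlock the beam flap and hold it at its balance point

ROBOT

A 6-joint arm with a two-finger parallel gripper is mounted at the origin on a cart in front of the work surface, level with it; the furniture and walls round the work are solid. World frame = base frame: x ahead of the robot, y to its left, z up, the work surface at z = 0. Lengths are in mm, angles in degrees, forces in N, time in s.
With the tool pointing down it reaches from about 350 to 850 mm from the base axis. Payload 8.1 kg.
Tool frame: the origin (TCP) lies between the finger pads, 19 mm behind the fingertips; this is the grasp point; z points along the fingers, y is the line along which they close (so a half turn about z gives the same grasp; the last joint's range is limited). The gripper opens to 85 mm and grips with 20 to 120 N. Pads are 22 mm wide; open, the fingers measure 114 mm over their backs; the gripper's body (76 mm by 85 mm) begins 54 mm behind the grasp point. The pads swing forward as they close: fully open they stand 13 mm farther back than shut.
Start: joints at [67.987, 7.471, 85.268, -0, 87.261, -4.893], TCP at [176.602, 573.426, 249.992] pointing down, gripper open.
Joint ranges: [-169.43, 169.43], [-51.17, 129.36], [1.28, 143.12], [-76.62, 256.62], [0, 156.53], [-152.29, 152.29]. Speed limits (degrees/s): [136.94, 136.94, 159.86, 180, 180, 180].

INTERFACE

Orientations are given as [roll, pitch, yaw] about the fixed x, y, z axes, in that order (R = Rz(yaw) Ry(pitch) Rx(roll)).
In Python, from bench import sense, viewer, order gives the robot as it stands.
- The arm moves only by the tool carry_out, never from a script. Its argument "increments" is one flat list of numbers, 7 for each row, row after row: the shift along the tool's x, y, z as a fraction of full scale, then the turn, a rotation vector about the tool's x, y, z as a fraction of full scale, then the opening, from -1 (shut) to 1 (fully open). A call has exactly 10 rows; each row is the pose to reach, as a shift and turn from the pose commanded when the call began, along the tool's axes at that moment, turning the shorter way round; what a row does not reach only later rows make up. Full scale, the value 1, is 400 mm for a shift and 2 pi rad for a turn. A row lasts 1/8 s, in which the tool goes at most 62.5 mm and 10.7 degrees, less where a joint would pass 70% of its speed; a pose out of reach is approached as far as the arm can. A call with a number of a shift or a turn outside -1 to 1 is refused whole. A call with a gripper value outside its range is refused whole. The fingers move at their own pace and stop on an object; "force" is the grip in N (left out, the last holds). Time passes only in rows, so rows that repeat a pose let the fingers close, or fill a call up. It gives the time, the measured TCP pose, the force, the opening and the grip force at its end, in the units of the state.
- sense(): the state, without advancing time (a new reading comes with each control period).
- viewer.snapshot(name): name is "scene" or "top"; returns the picture (420x560x3 uint8, red, green, blue); there is no depth.
- viewer.get_calibration(name): a dict with "fx", "fy", "cx", "cy" (pixels), "k1" (the pictures are not rectified: a ray, as slopes to the right and down, at radius r is drawn at 1 + k1 r^2 times it, then the intrinsics apply), "R" (3x3) and "t" (3): a world point X has camera coordinates R X + t. Camera axes: x right, y down, z forward; pixel columns grow to the right and rows downward; lengths in mm; the calibration is good to about 2 mm. A picture is of the moment at which its call begins. get_calibration takes no time and is no camera call.
- order.hand_in(): hands the job in; it is judged then, once.
The state is a dict: "time": time; "joint_pos": joint angles; "qd": joint speeds; "joint_efforts": joint torques, N m; "tool_pos": TCP position; "tcp_rot": TCP orientation; "ft_force": force on the tool from outside, world axes, zero at the start; "wrist_torque": the same for the moment, N m; "finger_gap": finger opening in mm; "grip_force": force on a finger pad.
Only numpy, scipy, OpenCV 4.12 (cv2) and the standard library are available. Lean on these libraries where they do the work, as an engineer would, in place of code of your own. Each camera call takes 0.05 s, during which the arm holds its last target. There are 200 camera calls.

TASK

The beam flap is locked down flat by a steel post standing in the post holder below it. Pull the post up out of the holder and stand it upright on the bare table, clear of the flap unit; then take the flap by the crossbar of its bail, swing it up to its balance point, where its plate stands upright, and finish while still holding the crossbar between the fingers there. Do not let the post topple or the flap drop or fall over to the far side, and leave the other things where they are.

Things in the scene. Friction and masses are not known exactly. Their poses are not given: they have to be found in the camera images.
- flap_unit: Beam flap unit, fixed. Dark base plate 10 mm thick with a post holder, two hinge cheeks 72 mm high and a far stop 95 mm high. Origin: on the table under the holder's centre. x runs from holder to hinge, y is parallel to the hinge, z up. Plate: x -50 to 115 mm, y -48 to 48 mm; the lying flap reaches out to x = -95 mm; stop at x = 96 to 111 mm.
- flap (a joint): Angle of the flap, rad. 0: lying flat on the post holder (start). pi/2 = 1.571: plate upright over the hinge, the balance point (its centre of mass lies in its plane). 2.35: fallen over on the far stop. The hinge is almost free of friction: let go, the flap (0.22 kg) drops to one side.
- flap_hinge (a point): Point on the hinge axis, mid-width of the flap: 60 mm above the table, 60 mm from the holder's centre along the unit's x. Axes as flap_unit. The flap plate is 76 mm wide, 5 mm thick, and reaches 105 mm from this axis, with a 36 x 36 mm window round the post.
- flap_bar (a point): Middle of the bail's round crossbar: 10 mm diameter, parallel to the hinge, 150 mm from its axis, 52 mm clear between the two arms, 40 mm free between bar and plate. Flap lying: at unit x = -90 mm, 60 mm above the table, bare table below. Upright: over the hinge, 210 mm up. On the way: unit x = 60 - 150 cos(flap), height = 60 + 150 sin(flap), mm.
- post_holder (a point): Centre of the mouth of the post holder: upright tube, bore 29 mm, outside 39 mm, mouth 57.5 mm above the table, floor 10 mm above it. The lying flap rests on the mouth.
- post: Plain steel optical post, 25 mm diameter, 102 mm long, 0.28 to 0.5 kg. Stands in the post holder (2 mm play) through the window of the lying flap and so locks it. Origin: centre of its underside, z along the post; at the start 10 mm above the table, so its top is 112 mm up, 49 mm above the flap.
- rod_clamp: Bystander: small black clamp block with a brass-coloured thumb screw, 36x52x34 mm. Origin: centre of its underside. Leave alone.
- bnc_tee: Bystander: small metal T connector, 31x36x14 mm. Origin: centre of its underside. Leave alone.
- swab_box: Bystander: narrow white box, 18x85x12 mm, long along its y. Origin: centre of its underside. Leave alone.
- marker_pen: Bystander: marker pen lying flat, 12x127x12 mm, long along its y. Origin: centre of its underside. Leave alone.
- hex_key: Bystander: black L-shaped key, 31x76x5 mm. Origin: centre of its underside. Leave alone.
- fork_clamp: Bystander: black fork clamp, 28x96x38 mm. Origin: centre of its underside. Leave alone.

How it is judged (in metres and radians):
On the way:
1. the post stands upright on the table, let go, clear of the flap unit, the flap still lying (height (world z) of post below 0.005 m and angle between post's own z axis and vertical below 0.1 rad and horizontal distance between post and flap_unit above 0.07 m and linear speed of post below 0.02 m/s and contact force between the fingers and post below 0.1 N and contact force between post and flap_unit below 0.1 N and value of joint flap below 0.3 rad), for 0.2 s.
At the end, for the whole second after the job is handed in: Flap at rest and upright within 5 degrees (0.09 rad), fingers gripping its crossbar (TCP within 35 mm of the bar's middle, over 1 N). Post standing on the table by itself, tilt under 0.1 rad, over 70 mm from the holder's axis, touching neither unit nor fingers (height (world z) of post below 0.005 m and angle between post's own z axis and vertical below 0.1 rad and horizontal distance between post and flap_unit above 0.07 m and linear speed of post below 0.02 m/s and contact force between the fingers and post below 0.1 N and contact force between post and flap_unit below 0.1 N and value of joint flap between 1.4808 and 1.6608 rad and velocity of joint flap between -0.05 and 0.05 rad/s and contact force between the fingers and flap_unit above 1 N and distance between the grasp point and flap_bar below 0.035 m); the arm keeps its last pose, push and grip.
It fails at once if the flap goes more than 20 degrees past upright, towards the far stop (value of joint flap above 1.9208 rad).
It fails at once if the flap drops (turns faster than 5 rad/s) (velocity of joint flap below -5 rad/s or velocity of joint flap above 5 rad/s).
It fails at once if the post topples (tilted over 45 degrees) (angle between post's own z axis and vertical above 0.8 rad).
It fails at once if a bystander is shifted more than 30 mm (distance of any of rod_clamp, bnc_tee, swab_box, marker_pen, hex_key, fork_clamp from where it was at the start of the episode above 0.03 m).
It also fails if it takes over 61 s, if anything falls off the work surface, if the arm or the gripper's body presses on something with over 40 N, if the wrist force passes 120 N, or if a joint passes its speed limit or range.

## Working session

There is one attempt and no reset: what is moved stays moved. The work goes in short steps, Python scripts to look and compute and a tool call to move; the robot and the scene stay as the last step left them, time stands still between calls to the robot, and variables do not carry over. Pictures are saved under pics/ and viewed, at most 10 in all, crops included, and the job is handed in when it is done.

Besides the shell and the picture viewer there is one more tool, called after "Request:" as a command line: name --argument value ..., lists and objects as JSON in quotes. carry_out: Moves the arm, as the interface text tells. Its arguments: {"type":"object","properties":{"increments":{"type":"array"},"force":{"type":"number"}},"required":["increments"]}

```bash
mkdir -p pics; ls
python3 - <<'E'
from bench import sense, viewer
import cv2
print(sense())
for n in("scene","top"):
    cv2.imwrite(f"pics/{n}0.png",viewer.snapshot(n)[...,::-1]); print(n,viewer.get_calibration(n))
E
```

```text
pics
{'time': 0.0, 'joint_pos': array([ 6.79890335e+01,  7.51613706e+00,  8.53265379e+01, -1.68212090e-03,
        8.72627970e+01, -4.89086018e+00]), 'qd': array([ 0.06306489, -0.03503322,  0.11896229, -0.05900696, -0.09274165,
        0.02882032]), 'joint_efforts': array([ 2.63189713e-04, -5.69399035e+01, -5.00554240e+01, -2.71670592e-05,
        1.46223427e-02,  1.12706039e-04]), 'tool_pos': array([176.40249038, 572.95591885, 248.95995619]), 'tcp_rot': array([-1.79894769e+02, -7.31838908e-03,  1.62879969e+02]), 'ft_force': array([ 0.80110467, -0.06015893, -0.60059538]), 'wrist_torque': array([ 0.06088012, -0.00905732,  0.01899955]), 'grip_force': 0.0, 'finger_gap': 85.40857510255015}
scene {'fx': 499.7960021519844, 'fy': 499.7960021519844, 'cx': 286.67915878076064, 'cy': 204.70797441053264, 'k1': -0.08651214159134753, 'R': array([[ 0.7628644 , -0.64633595,  0.01696299],
       [-0.32066181, -0.40099555, -0.85812503],
       [ 0.56143914,  0.64919365, -0.51316049]]), 't': array([-491.74598502,  215.16450862, 1390.57602152])}
top {'fx': 513.5422693931108, 'fy': 513.5422693931108, 'cx': 288.0790301192804, 'cy': 208.62765068038843, 'k1': -0.09017889121604249, 'R': array([[ 0.0275015 , -0.99960629, -0.00556208],
       [-0.97794914, -0.02575247, -0.20724933],
       [ 0.2070245 ,  0.0111391 , -0.97827234]]), 't': array([-104.54700402,  581.4060529 , 1469.52748125])}
```

View pics/scene0.png

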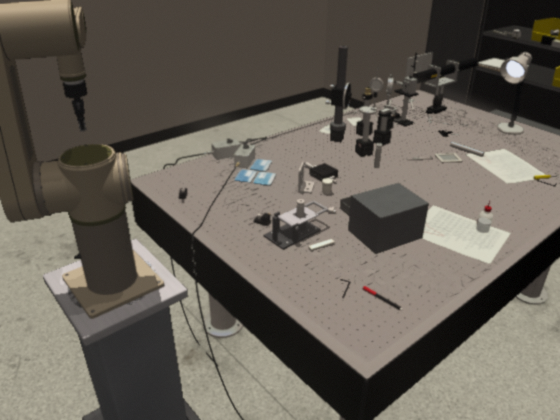

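View pics/top0.png

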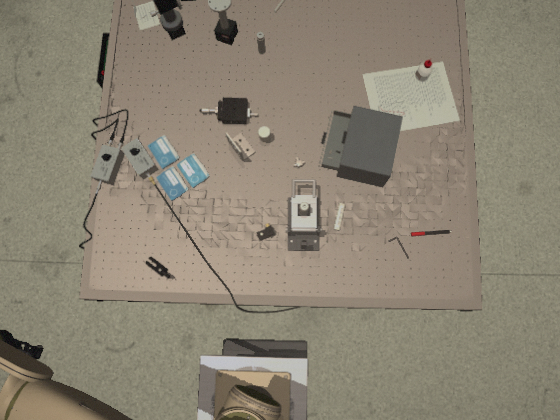

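Top view: the flap unit is near (304,215), with the bail at (303,183) on the far side and the stop at (304,243) on the robot side. In the scene view the post top is at (300,203). I'll zoom in on both.

Run:
```python
import cv2,numpy as np
a=cv2.imread("pics/top0.png")[150:260,250:360]; b=cv2.imread("pics/scene0.png")[150:260,250:360]
f=lambda i:cv2.resize(i,None,fx=3.6,fy=3.6,interpolation=cv2.INTER_CUBIC)
cv2.imwrite("pics/z.png",cv2.convertScaleAbs(np.hstack([f(a),f(b)]),alpha=1.3))
```

```text
(no output)
```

View pics/z.png

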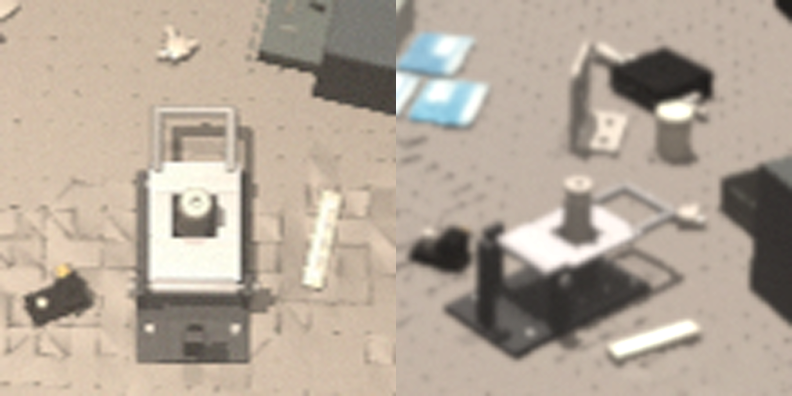

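The crop shows the post top at top-view pixel (304.7,206.2), bar ends at about (292,180.5) and (316,180.5), and base plate near corners at (288,250) and (319,250). In the scene view the post top is at about (300.4,200.6).

```bash
cat > h.py <<'E'
import numpy as np,cv2
from bench import sense,viewer,order
from scipy.spatial.transform import Rotation as Ro
def proj(n,X):
    c=viewer.get_calibration(n);p=c["R"]@np.asarray(X,float)+c["t"];s=p[:2]/p[2];s=s*(1+c["k1"]*(s@s))
    return s*[c["fx"],c["fy"]]+[c["cx"],c["cy"]]
def unp(n,uv,z):
    c=viewer.get_calibration(n);d=(np.array(uv)-[c["cx"],c["cy"]])/[c["fx"],c["fy"]];s=d.copy()
    for _ in range(20): s=d/(1+c["k1"]*(s@s))
    r=c["R"].T@np.array([*s,1]);o=-c["R"].T@c["t"];return o+r*(z-o[2])/r[2]
cr=lambda u,v:((u+.5)/3.6-.5+250,(v+.5)/3.6-.5+150)
E
python3 - <<'E'
from h import *
np.set_printoptions(precision=1,suppress=True)
for nm,u,v,z in [("post",197,203,112),("barL",152,110,60),("barR",238,110,60),("plL",137,361,10),("plR",249,361,10),("flL",149,168,62),("flR",243,168,62),("flL2",143,288,62),("flR2",246,288,62),("swab1",330,192,12),("swab2",313,288,12),("clamp",58,298,30),("tee",178,45,10)]:
    print(nm,unp("top",cr(u,v),z))
for nm,u,v,z in [("post",182,183,112),("barNear",275,213,60),("barFar",228,189,60),("swab",258,342,12),("tee",293,215,8)]: print("s",nm,unp("scene",cr(u,v),z))
c=viewer.get_calibration("top");print(-c["R"].T@c["t"])
E
```

```text
post [ 582.  -136.1  112. ]
barL [672.1 -97.8  60. ]
barR [ 674.  -169.9   60. ]
plL [466.8 -90.6  10. ]
plR [ 469.3 -184.9   10. ]
flL [621.6 -96.7  62. ]
flR [ 623.7 -174.8   62. ]
flL2 [520.4 -94.4  62. ]
flR2 [ 522.7 -178.8   62. ]
swab1 [ 616.4 -252.    12. ]
swab2 [ 532.7 -238.1   12. ]
clamp [515.5 -23.3  30. ]
tee [ 744.9 -118.7   10. ]
s post [ 582.7 -135.9  112. ]
s barNear [ 673.2 -163.5   60. ]
s barFar [ 669.  -105.4   60. ]
s swab [ 570.4 -252.5   12. ]
s tee [ 746.2 -117.4    8. ]
[ 267.2 -105.9 1557.5]
```

```bash
cat >> h.py <<'E'
import json
# commanded pose kept in cmd.json: [x,y,z,yaw], tool pointing down
def goto(*tg,save=True):
    c=json.load(open("cmd.json")); 
    for t in tg:
        R=Ro.from_euler("xyz",[180,0,c[3]],degrees=True)
        d=R.inv().apply(np.array(t[:3])-c[:3])/400; w=-(t[3]-c[3])/360
        print(np.round(d,4),"turn z",round(w,4))
    if save: json.dump([*(np.array(c[:3])+R.apply(np.round(d,4))*400),c[3]-round(w,4)*360],open("cmd.json","w"))
E
echo '[176.602,573.426,249.992,162.88]' > cmd.json
python3 -c "
from h import *
goto((420,150,250,91.5)); goto((582,-136,200,91.5))"
```

```text
[-0.8931 -0.8325 -0.    ] turn z 0.1983
[-0.7254  0.3863  0.125 ] turn z -0.0
```

Request:
carry_out --increments '[-0.0893,-0.0833,0,0,0,0.0198,1,-0.1786,-0.1665,0,0,0,0.0397,1,-0.2679,-0.2498,0,0,0,0.0595,1,-0.3572,-0.333,0,0,0,0.0793,1,-0.4466,-0.4163,0,0,0,0.0992,1,-0.5359,-0.4995,0,0,0,0.119,1,-0.6252,-0.5828,0,0,0,0.1388,1,-0.7145,-0.666,0,0,0,0.1586,1,-0.8931,-0.8325,0,0,0,0.1983,1,-0.8931,-0.8325,0,0,0,0.1983,1]'

```text
time: 1.35
tool_pos: [420.7, 147.6, 249.7]
tcp_rot: [-180.0, 0.0, 91.2]
ft_force: [-0.3, 1.1, -0.1]
finger_gap: 85.3
grip_force: 0.0
```

Request:
carry_out --increments '[-0.1,0.05,0.015,0,0,0,1,-0.2,0.1,0.03,0,0,0,1,-0.3,0.15,0.05,0,0,0,1,-0.42,0.21,0.07,0,0,0,1,-0.55,0.28,0.09,0,0,0,1,-0.65,0.34,0.11,0,0,0,1,-0.7254,0.3863,0.125,0,0,0,1,-0.7254,0.3863,0.125,0,0,0,0.2,-0.7254,0.3863,0.125,0,0,0,0.2,-0.7254,0.3863,0.125,0,0,0,0.2]'

```text
time: 2.6
tool_pos: [581.8, -135.1, 200.3]
tcp_rot: [180.0, -0.0, 91.6]
ft_force: [-0.2, -0.3, -0.1]
finger_gap: 51.3
grip_force: 0.0
```

Request:
carry_out --increments '[0,0,0.08,0,0,0,0.2,0,0,0.16,0,0,0,0.2,0,0,0.22,0,0,0,0.2,0,0,0.27,0,0,0,0.2,0,0,0.27,0,0,0,0.2,0,0,0.27,0,0,0,0.2,0,0,0.27,0,0,0,0.2,0,0,0.27,0,0,0,0.2,0,0,0.27,0,0,0,0.2,0,0,0.27,0,0,0,0.2]'

```text
time: 3.85
tool_pos: [582.1, -136.0, 92.1]
tcp_rot: [180.0, 0.0, 91.5]
ft_force: [-0.3, -0.8, 0.1]
finger_gap: 50.8
grip_force: 0.0
```

Run:
```python
from h import *
c=json.load(open("cmd.json"));c[2]-=108;json.dump(c,open("cmd.json","w"));print(c)
f=lambda i:cv2.resize(i[150:260,250:360],None,fx=3.6,fy=3.6,interpolation=cv2.INTER_CUBIC)
i=np.hstack([f(viewer.snapshot("top")),f(viewer.snapshot("scene"))])
cv2.imwrite("pics/g.png",cv2.convertScaleAbs(i[...,::-1],alpha=1.3))
```

```text
[582.0089024727636, -136.01935542584158, 91.99199999999996, 91.49199999999999]
```

View pics/g.png

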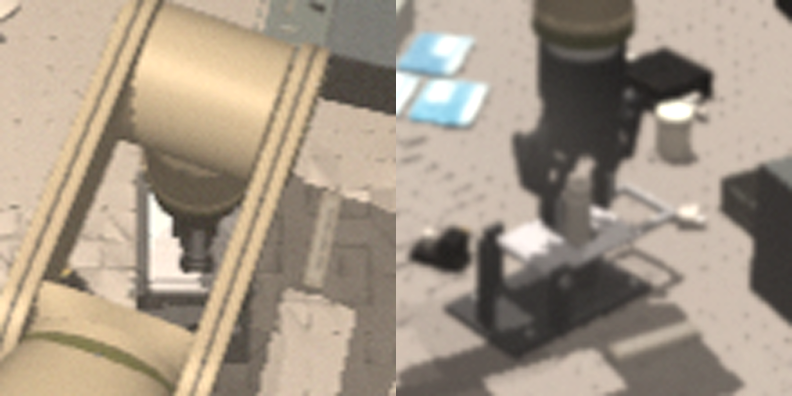

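The scene half shows the post at about (578,205) in the crop, centred between the two fingers and just above the flap. I'll close on it.

Request:
carry_out --increments '[0,0,0,0,0,0,-0.3,0,0,0,0,0,0,-0.6,0,0,0,0,0,0,-0.6,0,0,0,0,0,0,-0.6,0,0,0,0,0,0,-0.6,0,0,0,0,0,0,-0.6,0,0,0,0,0,0,-0.6,0,0,0,0,0,0,-0.6,0,0,0,0,0,0,-0.6,0,0,0,0,0,0,-0.6]' --force 50

```text
time: 5.2
tool_pos: [582.1, -136.0, 92.1]
tcp_rot: [180.0, 0.0, 91.5]
ft_force: [2.4, 0.4, 1.3]
finger_gap: 24.5
grip_force: 49.2
```

Request:
carry_out --increments '[0,0,-0.01,0,0,0,-0.6,0,0,-0.03,0,0,0,-0.6,0,0,-0.05,0,0,0,-0.6,0,0,-0.075,0,0,0,-0.6,0,0,-0.1,0,0,0,-0.6,0,0,-0.125,0,0,0,-0.6,0,0,-0.15,0,0,0,-0.6,0,0,-0.175,0,0,0,-0.6,0,0,-0.2,0,0,0,-0.6,0,0,-0.2,0,0,0,-0.6]'

```text
time: 6.45
tool_pos: [582.7, -136.2, 173.3]
tcp_rot: [179.9, 0.0, 91.5]
ft_force: [-0.1, -0.5, -3.7]
finger_gap: 24.2
grip_force: 49.2
```

Run:
```python
from h import *
c=json.load(open("cmd.json"));c[2]+=80;json.dump(c,open("cmd.json","w"));print(c)
f=lambda i:cv2.resize(i[150:260,200:360],None,fx=3.6,fy=3.6,interpolation=cv2.INTER_CUBIC)
cv2.imwrite("pics/l.png",cv2.convertScaleAbs(f(viewer.snapshot("scene"))[...,::-1],alpha=1.3))
print(sense()["ft_force"])
goto((680,-30,172,91.5));goto((680,-30,90,91.5))
```

```text
[582.0089024727636, -136.01935542584158, 171.99199999999996, 91.49199999999999]
[-0.15016182  0.20982733 -3.69023777]
[ 0.2586  0.2518 -0.    ] turn z -0.0
[-0.    -0.     0.205] turn z -0.0
```

View pics/l.png

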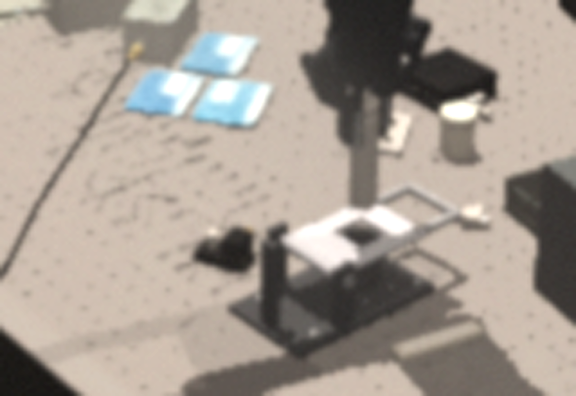

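The post is clear above the window and vertical, and the flap still lies flat. I'll move sideways now.

Request:
carry_out --increments '[0.02,0.02,0,0,0,0,-0.6,0.06,0.055,0,0,0,0,-0.6,0.1,0.095,0,0,0,0,-0.6,0.14,0.135,0,0,0,0,-0.6,0.18,0.175,0,0,0,0,-0.6,0.22,0.21,0,0,0,0,-0.6,0.245,0.238,0,0,0,0,-0.6,0.2586,0.2518,0,0,0,0,-0.6,0.2586,0.2518,0,0,0,0,-0.6,0.2586,0.2518,0,0,0,0,-0.6]'

```text
time: 7.75
tool_pos: [679.8, -30.5, 171.9]
tcp_rot: [-180.0, 0.0, 91.5]
ft_force: [-0.4, 1.0, -3.9]
finger_gap: 24.0
grip_force: 49.5
```

Request:
carry_out --increments '[0,0,0.03,0,0,0,-0.6,0,0,0.07,0,0,0,-0.6,0,0,0.11,0,0,0,-0.6,0,0,0.145,0,0,0,-0.6,0,0,0.17,0,0,0,-0.6,0,0,0.19,0,0,0,-0.6,0,0,0.2,0,0,0,-0.6,0,0,0.205,0,0,0,-0.6,0,0,0.205,0,0,0,-0.6,0,0,0.205,0,0,0,-0.6]'

```text
time: 9.0
tool_pos: [680.3, -30.0, 90.6]
tcp_rot: [180.0, 0.0, 91.5]
ft_force: [0.9, 0.3, -3.6]
finger_gap: 23.9
grip_force: 49.6
```

Run:
```python
from h import *
f=lambda i:cv2.resize(i[130:240,220:360],None,fx=4,fy=4,interpolation=cv2.INTER_CUBIC)
cv2.imwrite("pics/p.png",cv2.convertScaleAbs(f(viewer.snapshot("scene"))[...,::-1],alpha=1.3))
s=sense();print(s["ft_force"],s["tool_pos"],s["tcp_rot"],s["joint_pos"])
```

```text
[-0.03770379 -0.51245399 -3.03500027] [680.29861766 -30.01577931  90.51275323] [1.79956430e+02 6.55551624e-03 9.14947089e+01] [-6.83826800e+00  2.63727031e+01  7.96741750e+01 -1.78893353e-04
  7.39090617e+01 -8.33292993e+00]
```

View pics/p.png

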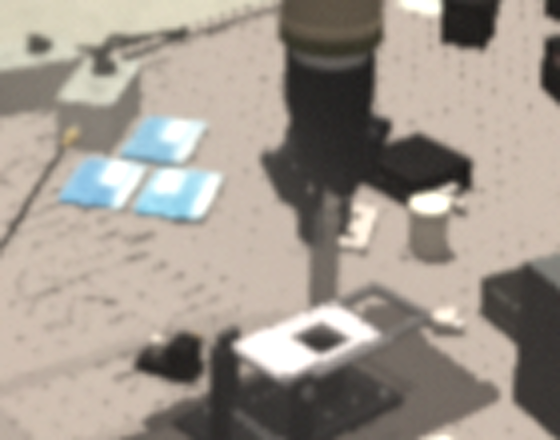

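The post hangs upright over bare table behind the flap, with about 8 mm left to go. Next I'll lower it gently to contact.

Request:
carry_out --increments '[0,0,0.003,0,0,0,-0.6,0,0,0.006,0,0,0,-0.6,0,0,0.009,0,0,0,-0.6,0,0,0.012,0,0,0,-0.6,0,0,0.014,0,0,0,-0.6,0,0,0.015,0,0,0,-0.6,0,0,0.016,0,0,0,-0.6,0,0,0.017,0,0,0,-0.6,0,0,0.0175,0,0,0,-0.6,0,0,0.0175,0,0,0,-0.6]'

```text
time: 10.3
tool_pos: [680.0, -30.0, 83.0]
tcp_rot: [-180.0, -0.0, 91.5]
ft_force: [0.1, 0.3, -3.4]
finger_gap: 24.2
grip_force: 49.6
```

Request:
carry_out --increments '[0,0,0.001,0,0,0,-0.6,0,0,0.001,0,0,0,-0.6,0,0,0.002,0,0,0,-0.6,0,0,0.002,0,0,0,-0.6,0,0,0.003,0,0,0,-0.6,0,0,0.003,0,0,0,-0.6,0,0,0.004,0,0,0,-0.6,0,0,0.004,0,0,0,-0.6,0,0,0.004,0,0,0,-0.6,0,0,0.004,0,0,0,-0.6]'

```text
time: 11.55
tool_pos: [680.2, -30.1, 82.1]
tcp_rot: [180.0, 0.0, 91.5]
ft_force: [-4.0, 0.6, 5.6]
finger_gap: 24.1
grip_force: 50.3
```

Contact is made, so I'll release and rise.

Request:
carry_out --increments '[0,0,-0.001,0,0,0,-0.6,0,0,-0.001,0,0,0,-0.35,0,0,-0.001,0,0,0,-0.25,0,0,-0.001,0,0,0,-0.1,0,0,-0.001,0,0,0,0.1,0,0,-0.001,0,0,0,0.3,0,0,-0.001,0,0,0,0.3,0,0,-0.001,0,0,0,0.3,0,0,-0.001,0,0,0,0.3,0,0,-0.001,0,0,0,0.3]'

```text
time: 12.8
tool_pos: [680.0, -30.0, 81.8]
tcp_rot: [180.0, 0.0, 91.5]
ft_force: [-0.1, -0.2, 0.6]
finger_gap: 55.5
grip_force: 0.0
```

Request:
carry_out --increments '[0,0,-0.02,0,0,0,0.3,0,0,-0.06,0,0,0,0.3,0,0,-0.1,0,0,0,0.3,0,0,-0.15,0,0,0,0.3,0,0,-0.2,0,0,0,0.3,0,0,-0.25,0,0,0,0.3,0,0,-0.25,0,0,0,0,0,0,-0.25,0,0,0,-0.3,0,0,-0.25,0,0,0,-0.3,0,0,-0.25,0,0,0,-0.3]'

```text
time: 14.05
tool_pos: [679.5, -29.9, 180.6]
tcp_rot: [-179.9, -0.0, 91.5]
ft_force: [0.5, 0.1, 0.3]
finger_gap: 29.7
grip_force: 0.0
```

Run:
```python
from h import *
c=json.load(open("cmd.json"));c[2]+=-7-1.6+.4+100;json.dump(c,open("cmd.json","w"));print(c)
goto((672,-133.7,182,91.5))
f=lambda i,x:cv2.resize(i[130:240,x:x+110],None,fx=3.6,fy=3.6,interpolation=cv2.INTER_CUBIC)
i=np.hstack([f(viewer.snapshot("top"),240),f(viewer.snapshot("scene"),250)])
cv2.imwrite("pics/q.png",cv2.convertScaleAbs(i[...,::-1],alpha=1.3))
```

```text
[680.0014498863551, -29.99194080398526, 181.79199999999997, 91.49199999999999]
[-0.2587 -0.0267 -0.0005] turn z -0.0
```

View pics/q.png

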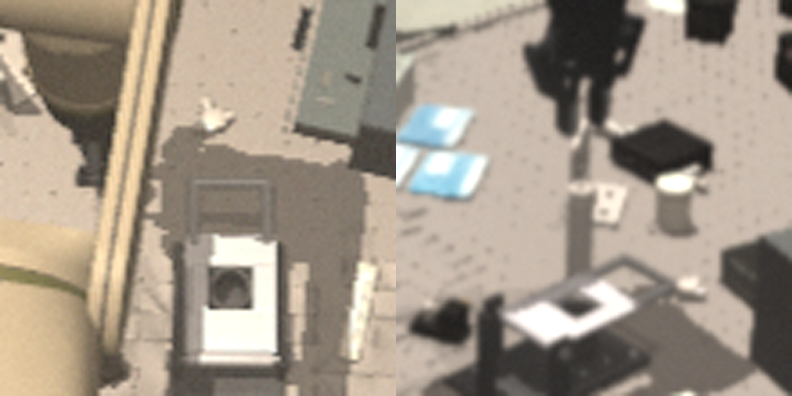

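The post stands free at scene crop (578,188–275), and the flap is still flat. Now to the bar.

Request:
carry_out --increments '[-0.02,-0.002,0,0,0,0,-0.3,-0.07,-0.007,0,0,0,0,-0.3,-0.13,-0.013,0,0,0,0,-0.3,-0.19,-0.02,0,0,0,0,-0.3,-0.23,-0.024,0,0,0,0,-0.3,-0.2587,-0.0267,0,0,0,0,-0.3,-0.2587,-0.0267,0.05,0,0,0,-0.3,-0.2587,-0.0267,0.12,0,0,0,-0.3,-0.2587,-0.0267,0.15,0,0,0,-0.3,-0.2587,-0.0267,0.15,0,0,0,-0.3]'

```text
time: 15.4
tool_pos: [670.9, -132.7, 119.6]
tcp_rot: [-179.8, -0.1, 91.5]
ft_force: [0.8, -0.1, -0.2]
finger_gap: 29.9
grip_force: 0.0
```

Run:
```python
from h import *
f=lambda i,x:cv2.resize(i[150:250,x:x+100],None,fx=4,fy=4,interpolation=cv2.INTER_CUBIC)
i=np.hstack([f(viewer.snapshot("top"),250),f(viewer.snapshot("scene"),270)])
cv2.imwrite("pics/r.png",cv2.convertScaleAbs(i[...,::-1],alpha=1.3))
```

```text
(no output)
```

View pics/r.png

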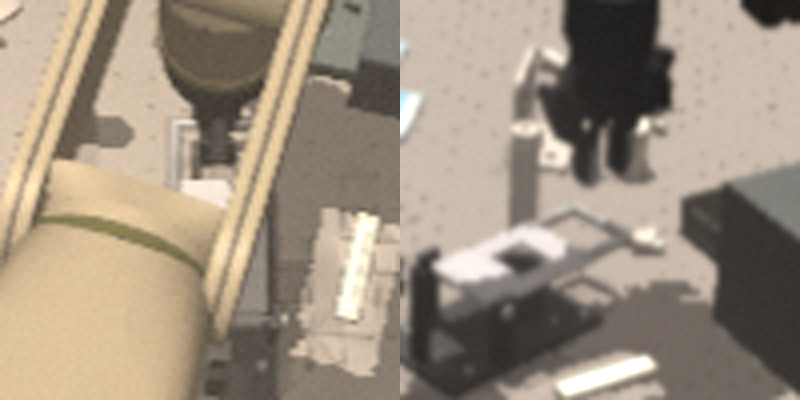

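The fingers hang above the bar (bar at about (605,222) in the crop, tips at (610,180)). I'll descend and grip.

Request:
carry_out --increments '[0,0,0.03,0,0,0,-0.3,0,0,0.07,0,0,0,-0.3,0,0,0.11,0,0,0,-0.3,0,0,0.14,0,0,0,-0.3,0,0,0.152,0,0,0,-0.3,0,0,0.152,0,0,0,-0.3,0,0,0.152,0,0,0,-0.45,0,0,0.152,0,0,0,-0.6,0,0,0.152,0,0,0,-0.75,0,0,0.152,0,0,0,-0.9]' --force 30

```text
time: 16.75
tool_pos: [672.5, -133.8, 61.6]
tcp_rot: [179.9, 0.0, 91.5]
ft_force: [1.6, 0.9, 2.0]
finger_gap: 8.8
grip_force: 29.2
```

Request:
carry_out --increments '[0,0,0,0,0,0,-1,0,0,0,0,0,0,-1,0,0,0,0,0,0,-1,0,0,0,0,0,0,-1,0,0,0,0,0,0,-1,0,0,0,0,0,0,-1,0,0,0,0,0,0,-1,0,0,0,0,0,0,-1,0,0,0,0,0,0,-1,0,0,0,0,0,0,-1]'

```text
time: 18.0
tool_pos: [672.5, -133.8, 61.5]
tcp_rot: [179.9, 0.0, 91.5]
ft_force: [1.7, 0.6, 5.2]
finger_gap: 8.8
grip_force: 29.6
```

Request:
carry_out --increments '[0,-0.0006,-0.0218,0,0,0,-1,0,-0.0025,-0.0436,0,0,0,-1,0,-0.0057,-0.0651,0,0,0,-1,0,-0.0101,-0.0865,0,0,0,-1,0,-0.0158,-0.1076,0,0,0,-1,0,-0.0226,-0.1283,0,0,0,-1,0,-0.0307,-0.1485,0,0,0,-1,0,-0.0399,-0.1683,0,0,0,-1,0,-0.0502,-0.1875,0,0,0,-1,0,-0.0502,-0.1875,0,0,0,-1]'

```text
time: 19.25
tool_pos: [653.3, -134.2, 137.1]
tcp_rot: [179.8, 0.0, 91.5]
ft_force: [7.7, 0.9, 2.4]
finger_gap: 8.9
grip_force: 30.1
```

Request:
carry_out --increments '[0,-0.0115,-0.0186,0,0,0,-1,0,-0.024,-0.0365,0,0,0,-1,0,-0.0375,-0.0535,0,0,0,-1,0,-0.052,-0.0698,0,0,0,-1,0,-0.0675,-0.0853,0,0,0,-1,0,-0.0838,-0.0998,0,0,0,-1,0,-0.1009,-0.1133,0,0,0,-1,0,-0.1187,-0.1258,0,0,0,-1,0,-0.1373,-0.1373,0,0,0,-1,0,-0.1373,-0.1373,0,0,0,-1]'

```text
time: 20.5
tool_pos: [599.4, -135.3, 193.8]
tcp_rot: [179.6, 0.0, 91.5]
ft_force: [8.5, 3.1, 10.0]
finger_gap: 8.5
grip_force: 30.7
```

Request:
carry_out --increments '[0,-0.0192,-0.0123,0,0,0,-1,0,-0.039,-0.0235,0,0,0,-1,0,-0.0592,-0.0336,0,0,0,-1,0,-0.0799,-0.0404,0,0,0,-1,0,-0.101,-0.0461,0,0,0,-1,0,-0.1224,-0.0505,0,0,0,-1,0,-0.1439,-0.0537,0,0,0,-1,0,-0.1657,-0.0556,0,0,0,-1,0,-0.1875,-0.0562,0,0,0,-1,0,-0.1875,-0.0562,0,0,0,-1]'

```text
time: 21.75
tool_pos: [520.9, -137.1, 212.7]
tcp_rot: [-179.9, -0.1, 91.5]
ft_force: [0.4, 4.7, 2.5]
finger_gap: 8.4
grip_force: 31.5
```

Request:
carry_out --increments '[0,0,0,0,0,0,-1,0,0,0,0,0,0,-1,0,0,0,0,0,0,-1,0,0,0,0,0,0,-1,0,0,0,0,0,0,-1,0,0,0,0,0,0,-1,0,0,0,0,0,0,-1,0,0,0,0,0,0,-1,0,0,0,0,0,0,-1,0,0,0,0,0,0,-1]'

```text
time: 23.0
tool_pos: [521.4, -137.1, 212.7]
tcp_rot: [-179.9, -0.1, 91.5]
ft_force: [-0.8, 5.3, 4.1]
finger_gap: 8.5
grip_force: 31.6
```

Run:
```python
from h import *
f=lambda i,x:cv2.resize(i[130:250,x:x+110],None,fx=3.6,fy=3.6,interpolation=cv2.INTER_CUBIC)
i=np.hstack([f(viewer.snapshot("top"),240),f(viewer.snapshot("scene"),240)])
cv2.imwrite("pics/e.png",cv2.convertScaleAbs(i[...,::-1],alpha=1.3))
s=sense();print(s["ft_force"],s["tool_pos"],s["qd"])
# scene crop coords of expected bar ends, hinge ends, post top/bottom
for X in [(522,-108,210),(522,-164,210),(522,-100,60),(522,-175,60),(680,-30,102),(680,-30,0)]: print(X,(proj("scene",X)-[240,130])*3.6+[396,0])
```

```text
[0.38938195 4.70259517 2.73172384] [ 521.44543059 -137.08795797  212.67323007] [-0.07774122  0.03602725  0.00607092 -0.01649071  0.03149518  0.07320903]
(522, -108, 210) [539.9581034  162.49230974]
(522, -164, 210) [583.67031788 187.3356297 ]
(522, -100, 60) [532.45758591 310.17986228]
(522, -175, 60) [588.11565393 346.62843318]
(680, -30, 102) [614.94805145 186.03447344]
(680, -30, 0) [611.66153607 278.33444897]
```

View pics/e.png

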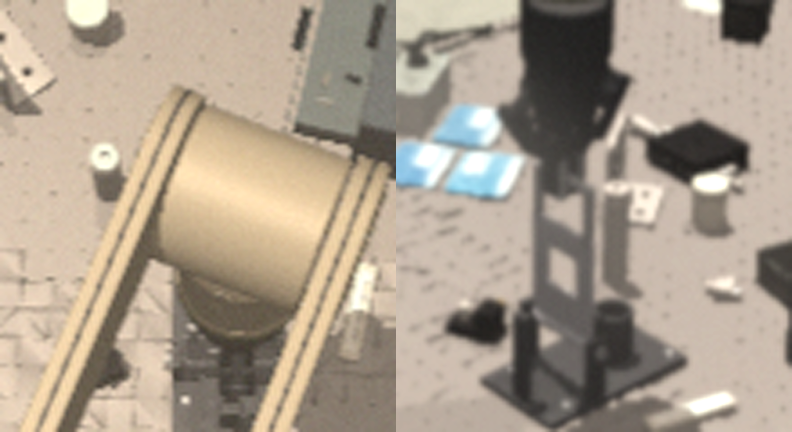

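The plate stands upright with its bar held at about (563,180). The post stands on the table at (615,190–285), where the projection predicts it.

```bash
python3 -c "
from bench import order; print(order.hand_in())"
```

```text
the job is handed in; nothing more can be done
None
```

I stood the post upright on the bare table about 144 mm from the holder, swung the flap up to its balance point with the fingers still holding the crossbar, and handed the job in at about 23 s; the hand-in gave no verdict.

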